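Slide the shelf board home into its notches

ROBOT

A 6-joint arm with a two-finger parallel gripper is mounted at the origin on the work surface. World frame = base frame: x ahead of the robot, y to its left, z up, the work surface at z = 0. Lengths are in m, angles in degrees, forces in N, time in s.
With the tool pointing down it reaches from about 0.35 to 0.8 m from the base axis. Payload 7.3 kg.
Tool frame: the origin (TCP) lies on the centre line of the jaws, within the pads' length; the fingertips stand 11 mm ahead of it and the grasp point (between the pads) lies 8 mm behind it; z points along the fingers, x is the direction in which the jaws open and shut, and the axes are right-handed (so a half turn about z gives the same grasp; the last joint's range is limited). The gripper opens to 85 mm and grips with 20 to 120 N. Pads are 22 mm wide; open, the fingers measure 114 mm over their backs; the gripper's body (76 mm by 85 mm) begins 54 mm behind the grasp point. The pads swing forward as they close: fully open they stand 13 mm farther back than shut.
Start: joints at [63.312, 19.595, 87.324, -0, 73.075, -8.365], TCP at [0.165, 0.498, 0.242] pointing down, gripper open.
Joint ranges: [-145.02, 145.02], [-44.19, 115.74], [2.07, 154.8], [-57.11, 237.11], [16.16, 152.29], [-177.93, 177.93]. Speed limits (degrees/s): [147.25, 147.25, 180, 180, 180, 180].

INTERFACE

Orientations are given as a 3x3 rotation matrix whose columns are the frame's x, y, z axes.
In Python, from cell import monitor, snapshot, camera_params, arm gives the robot as it stands.
- The arm moves only by the shell command python3 -m creep 'ROWS'. ROWS is JSON, a list of rows, each a list of 3 entries, a list of its own where there are three numbers: the closure, from 0 (fully open) to 1 (shut), then the shift along the tool's x, y, z in cm, then the turn, a rotation vector about the tool's x, y, z in rad. In form: [[claw, [dx, dy, dz], [ax, ay, az]], ...]. A call has 1 to 12 rows; each row shifts and turns the commanded pose from where the row before left it, along the tool's axes as they then stand; what a row does not reach is not made up. A row lasts 1/12 s, in which the tool goes at most 41.7 mm and 7.16 degrees, less where a joint would pass 70% of its speed; a pose out of reach is approached as far as the arm can. A call is refused whole if a number of a shift passes 4.17 or a number of a turn 0.125, either way. A call with a gripper value outside its range is refused whole. The fingers move at their own pace and stop on an object; the grip force is fixed at half the most. Time passes only in rows, so rows that do not move let the fingers close. It gives the time, the measured TCP pose, the force and the opening at its end, in the units of the state.
- monitor.get_state(): the state, without advancing time (a new reading comes with each control period).
- snapshot(name): name is "scene" or "top" or "wrist"; returns (picture, depth): 420x560x3 uint8, red, green, blue; 420x560 float32, m along the optical axis (not along the pixel's ray), 0 where there is no reading.
- camera_params(name): a dict with "fx", "fy", "cx", "cy" (pixels), "origin" and "attitude" of the camera in the world. Camera axes: x right, y down, z forward; pixel columns grow to the right and rows downward; lengths in m; the calibration is good to about 2 mm. A picture is of the moment at which its call begins: read the wrist's pose just before it. camera_params takes no time and is no camera call; for the wrist camera it gives the pose at the moment of the call.
- arm.close_job(): hands the job in, once; it reports no verdict.
The state is a dict: "clock": time; "q": joint angles; "dq": joint speeds; "joint_torque": joint torques, N m; "tcp_pos": TCP position; "ee_rot": TCP orientation; "ft_force": force on the tool from outside, world axes, zero at the start; "torque": the same for the moment, N m; "width": finger opening in m.
Only numpy, scipy, OpenCV 4.12 (cv2) and the standard library are available. Lean on these libraries where they do the work, as an engineer would, in place of code of your own. Each camera call takes 0.05 s, during which the arm holds its last target.

TASK

The plywood shelf board lies only part-way along the rails of its low yellow stand. With the fingertips, gently push it along the rails, from behind, towards the red marks until you feel it drop into its locating notches and it sits level, down on the rails, then move clear. Only push it: never lift it off its rails, do not force it once it has dropped, and leave the can, the jar and the tool case beside it where they are.

Things in the scene. Friction and masses are not known exactly. Their poses are not given: they have to be found in the camera images.
- stand: low steel stand fixed to the table, 290 (x) x 200 (y) x 66 mm high, two yellow rails along its x. Origin: on the table, z up, below where the board's middle belongs; x points the way to push, to the red marks. Spans x -190 to +100 mm. Outside the rails are side guards, top at 66 mm, inner faces at y = +-92 mm. Red marks on the guards at x = 75 mm show where the seated board's front edge comes
- rail_gap (a point): point midway between the rails at rail-top height (50 mm above the table), at the stand's x = 0, y = 0. Rails are 24 mm wide, centred at y = +-80 mm; the 136 mm between them is open down to a floor plate 4 mm above the table (a cross bar 24 mm high only at x = 88 to 100 mm), so fingers fit there behind the board
- notch (a point): centre of the mouth of the front left notch, at the stand's x = +55, y = +80, z = 50 mm. Each rail has two such notches, at x = -55 and +55 mm, 20 mm long and 12 mm deep
- board: loose plywood board, 150 (x) x 180 (y) x 12 mm, 0.25 to 0.5 kg; below it two dark cross battens at x = -55 and +55 mm, 14 mm long in x, 8 mm deep. Origin: under its middle at the battens' undersides; axes as the stand's. Starts with battens on the rail tops (origin 50 mm above the table), 35 to 85 mm short in x; seated, the origin is over the stand's, 42 mm above the table, with play of 3 mm in x, 2 in y
- push_edge (a point): middle of the board's back (-x) edge, a face 12 mm high, half-way up the plywood: push here. 64 mm above the table at the start, 56 seated. It takes about 1 to 6 N to slide; when the board has dropped 8 mm into the notches their ends stop it. A finger still pressing can hold the back end up by friction until it is withdrawn
- can: green can standing on the table beside the stand, 56 mm across, 100 mm high; origin at the centre of its underside. To be left alone
- jar: glass jar with red cap standing on the table beside the stand, 56 mm across, 80 mm high; origin at the centre of its underside. To be left alone
- tool_case: closed grey plastic tool case, 160 x 110 x 50 mm high, lying on the table beside the stand; origin at the centre of its underside. To be left alone
Mind the look-alikes: they are no part of the job. Of the things like the board, leave any that is orange, purple or turquoise; of the rest the larger one is meant.

How it is judged:
By the outcome, as a careful person would: the job done as asked, in the order asked, and still so for the second after the job is handed in, with the robot touching nothing.
It also fails if it takes over 32 s, if anything falls off the work surface, if the arm or the gripper's body presses on something with over 40 N, if the wrist force passes 120 N, or if a joint passes its speed limit or range.

## Working session

There is one attempt and no reset: what is moved stays moved. The work goes in short steps, Python scripts to look and compute and a shell command to move; the robot and the scene stay as the last step left them, time stands still between calls to the robot, and variables do not carry over. Pictures are saved under pics/ and viewed, and the job is handed in when it is done.

```bash
ls; mkdir -p pics; python3 - <<'E'
from cell import monitor, snapshot, camera_params, arm
import cv2, numpy as np
s=monitor.get_state(); print(s)
for n in ("scene","top"):
    p,d=snapshot(n); cv2.imwrite(f"pics/{n}0.png",p[:,:,::-1]); np.savez(f"pics/{n}0.npz",p=p,d=d); print(camera_params(n))
E
```

```text
pics
{'clock': 0.0, 'q': array([ 6.33124480e+01,  1.96352554e+01,  8.73763275e+01,  1.33806256e-04,
        7.30749182e+01, -8.36420059e+00]), 'dq': array([ 0.00116126, -0.03508023, -0.09067363, -0.03949331,  0.06556352,
       -0.03413363]), 'joint_torque': array([ 9.99071890e-04, -4.33685589e+01, -2.46023297e+01, -1.20701299e-05,
        7.62073381e-03,  5.88292210e-05]), 'tcp_pos': array([0.16484715, 0.49804963, 0.24164215]), 'ee_rot': array([[ 3.14379517e-01,  9.49297138e-01, -6.80052695e-04],
       [ 9.49296207e-01, -3.14380174e-01, -1.34789185e-03],
       [-1.49334496e-03, -2.21821857e-04, -9.99998860e-01]]), 'ft_force': array([-0.32109327, -0.18123131,  0.34220035]), 'torque': array([ 0.02723923,  0.00132098, -0.01767553]), 'width': 0.0855724590405176}
{'fx': 427.5327598870867, 'fy': 427.5327598870867, 'cx': 283.7421134742459, 'cy': 213.06381153599017, 'origin': array([ 1.24473117, -0.64127768,  0.78956538]), 'attitude': array([[ 0.68734715,  0.43607449, -0.58085536],
       [ 0.72617576, -0.3961538 ,  0.5618994 ],
       [ 0.01492194, -0.80802303, -0.5889619 ]])}
{'fx': 500.59714986558686, 'fy': 500.59714986558686, 'cx': 276.9663546217948, 'cy': 220.04166786868197, 'origin': array([0.43319252, 0.02729731, 1.2552261 ]), 'attitude': array([[ 0.01461174, -0.996768  ,  0.078994  ],
       [-0.99973642, -0.01316461,  0.01880929],
       [-0.01770857, -0.07924802, -0.99669763]])}
```

View pics/scene0.png

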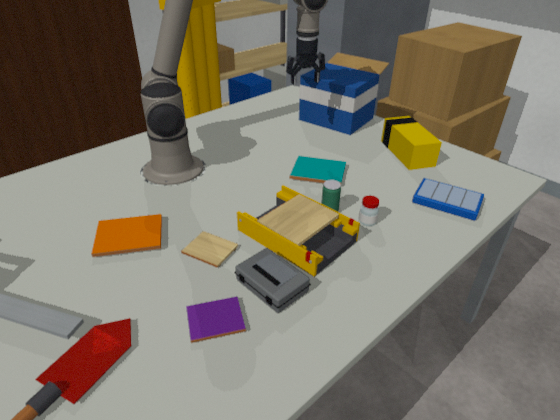

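View pics/top0.png

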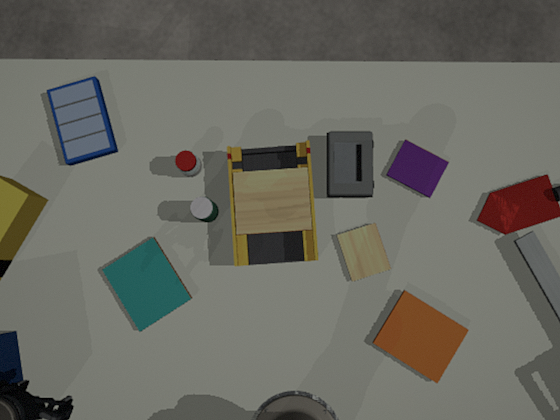

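In the top view the candidates are:
- Plywood on the stand at (272,200), the larger one.
- Small plywood at (362,251).
- Orange board at (420,336).
- Purple board at (417,168).
- Turquoise board at (145,283).

I choose the one on the yellow stand and will check it in a close crop.

```bash
cat > h.py <<'E'
import numpy as np, cv2
from cell import camera_params
def ray(n,uv,z,cp=None):
    c=cp or camera_params(n); uv=np.atleast_2d(uv).astype(float)
    r=np.c_[(uv[:,0]-c['cx'])/c['fx'],(uv[:,1]-c['cy'])/c['fy'],np.ones(len(uv))]@np.array(c['attitude']).T
    o=np.array(c['origin']); return o+r*((z-o[2])/r[:,2])[:,None]
E
python3 - <<'E'
from h import *
D=np.load('pics/top0.npz');p,d=D['p'],D['d']
x0,y0,x1,y1=150,110,400,290
cv2.imwrite('pics/crop0.png',cv2.resize(p[y0:y1,x0:x1,::-1],None,fx=3.2,fy=3.2,interpolation=cv2.INTER_CUBIC))
hsv=cv2.cvtColor(p,cv2.COLOR_RGB2HSV)
print(hsv[200,272],hsv[255,238],hsv[140+20,313],hsv[251,362])
roi=np.zeros(p.shape[:2],np.uint8); roi[140:270,222:322]=255
h,s,v=cv2.split(hsv)
wood=((h>10)&(h<28)&(s>50)&(s<150)&(v>90)).astype(np.uint8)*255&roi
yel=((h>15)&(h<32)&(s>190)&(v>70)).astype(np.uint8)*255&roi
for nm,m,z in(('wood',wood,.07),('yel',yel,.066)):
    m=cv2.morphologyEx(m,cv2.MORPH_OPEN,np.ones((3,3)))
    cs=cv2.findContours(m,0,2)[0]; 
    if nm=='wood': pts=max(cs,key=cv2.contourArea)[:,0]
    else: pts=np.vstack([c[:,0] for c in cs])
    b=cv2.boxPoints(cv2.minAreaRect(pts)); print(nm,b.round(1).tolist()); w=ray('top',b,z);print(w.round(4)); 
    print(np.linalg.norm(w[0]-w[1]),np.linalg.norm(w[1]-w[2]), w.mean(0))
red=(((h<6)|(h>174))&(s>150)&(v>80)).astype(np.uint8)*255&roi
n,l,st,c=cv2.connectedComponentsWithStats(red);print(st[1:],ray('top',c[1:],.066))
E
```

```text
[ 21  81 123] [ 23 159 117] [36 15 85] [ 24  72 127]
wood [[231.8000030517578, 171.60000610351562], [307.70001220703125, 166.3000030517578], [312.1000061035156, 229.3000030517578], [236.10000610351562, 234.5]]
[[ 0.6423  0.1598  0.07  ]
 [ 0.657  -0.022   0.07  ]
 [ 0.5062 -0.0338  0.07  ]
 [ 0.4913  0.1461  0.07  ]]
0.1824009274896907 0.1512848680293122 [0.57421271 0.06251919 0.07      ]Traceback (most recent call last):
  File "<stdin>", line 15, in <module>
    return _nx.concatenate(arrs, 0, dtype=dtype, casting=casting)
           ~~~~~~~~~~~~~~~^^^^^^^^^^^^^^^^^^^^^^^^^^^^^^^^^^^^^^^
ValueError: need at least one array to concatenate
```

View pics/crop0.png

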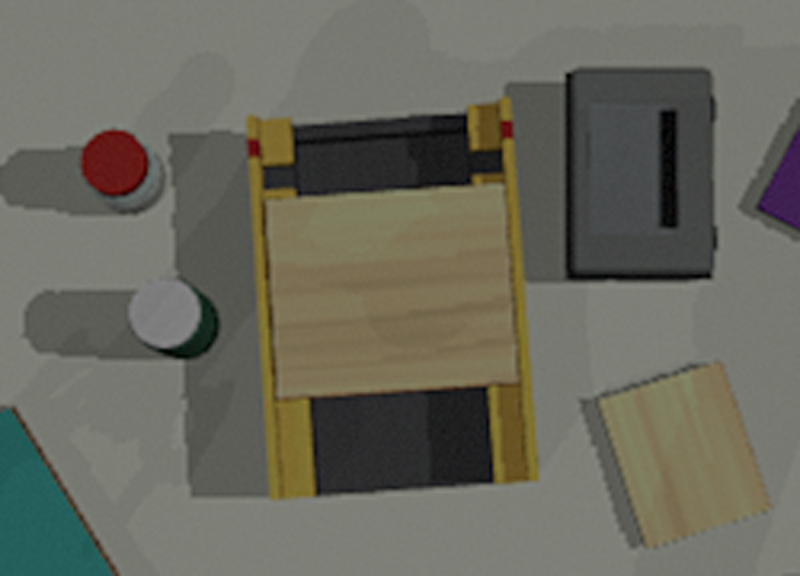

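The crop shows the plywood on the yellow rails, with its front edge at crop y≈190 and the red marks at (253,148) and (507,129). It's the larger of the two plywood pieces, so it's the right board. Next I'll work out the stand axes.

```bash
python3 - <<'E'
from h import *
D=np.load('pics/top0.npz');p=D['p']
hsv=cv2.cvtColor(p,cv2.COLOR_RGB2HSV);h,s,v=cv2.split(hsv)
roi=np.zeros(p.shape[:2],bool); roi[140:270,222:322]=1
red=(((h<8)|(h>172))&(s>120)&roi).astype(np.uint8)
n,l,st,c=cv2.connectedComponentsWithStats(red);print(st[1:].tolist()); R=ray('top',c[1:],.066);print(R.round(4))
f=lambda a:np.array(a)/3.2+[150,110]
C=ray('top',f([[249,117],[511,98],[537,480],[271,497]]),.066);print('corners',C.round(4))
ex=(C[0]+C[1]-C[2]-C[3])[:2];L=np.linalg.norm(ex)/2;ex/=np.linalg.norm(ex);ey=np.array([-ex[1],ex[0]])
print('len',L,'width',(C[0]-C[1])[:2]@ey,(C[3]-C[2])[:2]@ey,'yaw',np.degrees(np.arctan2(ex[1],ex[0])))
mid=C.mean(0)[:2]; O=mid+ex*.045; print('origin from corners',O, 'front mid',(C[0]+C[1])/2)
for r in R: print('red in stand',(r[:2]-O)@ex,(r[:2]-O)@ey)
B=np.array([[.6423,.1598],[.657,-.022],[.5062,-.0338],[.4913,.1461]])
for b in B: print('board',((b-O)@ex).round(4),((b-O)@ey).round(4))
e=(B[0]+B[1]-B[2]-B[3]);print('board yaw',np.degrees(np.arctan2(e[1],e[0])))
from cell import monitor
print((ray('top',[[0,0]],0)*0).sum())
for nm,uv,z in(('can',[172,313],.1),('jar',[115,162],.08)): w=ray('top',f([uv]),z)[0][:2]; print(nm,w,(w-O)@ex,(w-O)@ey)
R0=monitor.get_state()['ee_rot'][:2,:2]
print('tool x yaw',np.degrees(np.arctan2(R0[1,0],R0[0,0])))
E
```

```text
[[307, 148, 3, 5, 15], [227, 154, 4, 5, 16], [293, 231, 1, 1, 1], [247, 234, 1, 1, 1]]
[[ 0.6976 -0.0225  0.066 ]
 [ 0.6812  0.168   0.066 ]
 [ 0.5018  0.0112  0.066 ]
 [ 0.4932  0.1206  0.066 ]]
corners [[ 0.7039  0.1711  0.066 ]
 [ 0.7206 -0.0264  0.066 ]
 [ 0.4339 -0.0483  0.066 ]
 [ 0.4185  0.1484  0.066 ]]
len 0.28689720589321477 width 0.19814805399136834 0.19723464763775303 yaw 4.460930258824194
origin from corners [0.6140942 0.0647172] front mid [0.71224456 0.07237446 0.066     ]
red in stand 0.07644854160930117 -0.09345677628357943
red in stand 0.07490486350795011 0.09777556535069606
red in stand -0.11610364755767184 -0.044594548649701304
red in stand -0.11621063713703052 0.065118733732855
board 0.0355 0.0926
board 0.036 -0.0898
board -0.1152 -0.0898
board -0.1161 0.0907
board yaw 4.829623475589908
0.0
can [0.55103212 0.21982152] -0.0508071406259848 0.1595393709047149
jar [0.66564703 0.26873193] 0.06726477749049875 0.19938694225568973
tool x yaw 71.67941284871767
```

The stand yaw is about 4.6° and its origin is (0.614, 0.065). The board is about 40 mm short, with its back edge at stand x ≈ -115.5 mm. I'll turn so that tool y points along stand +x, then travel there.

```bash
python3 -m creep '[[0.4,[0,0,0],[0,0,-0.1]],[0.4,[0,0,0],[0,0,-0.1]],[0.4,[0,0,0],[0,0,-0.1]],[0.4,[0,0,0],[0,0,-0.1]],[0.4,[-1.5,0.8,0],[0,0,0]],[0.4,[-2.7,1.5,0],[0,0,0]],[0.4,[-2.7,1.5,0],[0,0,0]],[0.4,[-2.7,1.5,0],[0,0,0]],[0.4,[-2.7,1.5,0],[0,0,0]],[0.4,[-2.7,1.5,0],[0,0,0]],[0.4,[-2.7,1.5,0],[0,0,0]],[0.4,[-2.7,1.5,0],[0,0,0]]]'
cat >> h.py <<'E'
def rep():
    from cell import monitor
    s=monitor.get_state(); O=np.array([.6141,.0647]);a=np.radians(4.6);ex=np.array([np.cos(a),np.sin(a)]);ey=np.array([-ex[1],ex[0]])
    d=s['tcp_pos'][:2]-O;R=s['ee_rot']
    print('t',round(s['clock'],2),'stand xy mm',(d@ex*1e3).round(1),(d@ey*1e3).round(1),'z',(s['tcp_pos'][2]*1e3).round(1),'yawx',np.degrees(np.arctan2(R[1,0],R[0,0])).round(2),'toolz',R[:,2].round(3),'F stand',(s['ft_force'][:2]@ex).round(2),(s['ft_force'][:2]@ey).round(2),s['ft_force'][2].round(2),'w',s['width'].round(4))
E
python3 -c 'from h import *;rep()'
```

```text
clock: 1.1
tcp_pos: [0.2943, 0.3027, 0.2421]
ee_rot: [[-0.08, 0.997, -0.0], [0.997, 0.08, -0.0], [-0.0, -0.0, -1.0]]
ft_force: [1.2, 0.2, -0.2]
width: 0.051Traceback (most recent call last):
  File "<string>", line 1, in <module>
    from h import *;rep()
                    ~~~^^
  File "h.py", line 11, in rep
    print('t',round(s['clock'],2),'stand xy mm',(d@ex*1e3).round(1),(d@ey*1e3).round(1),'z',(s['tcp_pos'][2]*1e3).round(1),'yawx',np.degrees(np.arctan2(R[1,0],R[0,0])).round(2),'toolz',R[:,2].round(3),'F stand',(s['ft_force'][:2]@ex).round(2),(s['ft_force'][:2]@ey).round(2),s['ft_force'][2].round(2),'w',s['width'].round(4))
                                                                                                                                                                                                                                                                                                                 ^^^^^^^^^^^^^^^^
AttributeError: 'float' object has no attribute 'round'
```

```bash
sed -i "s/s\['width'\].round(4)/round(float(s['width']),4)/" h.py
python3 -m creep '[[0.4,[-2.7,1.5,0],[0,0,0]],[0.4,[-2.7,1.5,0],[0,0,0]],[0.4,[-2.7,1.5,0],[0,0,0]],[0.4,[-2.7,1.5,0],[0,0,0]],[0.4,[-2.7,1.5,0],[0,0,0]],[0.4,[-2.7,1.5,0],[0,0,0]],[0.4,[-2.7,1.5,0],[0,0,0]],[0.4,[-2.7,1.5,0],[0,0,0]],[0.4,[-1.5,0.8,0],[0,0,0]],[0.4,[0,0,0],[0,0,0]],[0.4,[0,0,0],[0,0,0]]]'
python3 -c 'from h import *;rep()'
```

```text
clock: 2.02
tcp_pos: [0.44, 0.0836, 0.2418]
ee_rot: [[-0.078, 0.997, -0.001], [0.997, 0.078, 0.0], [0.0, -0.001, -1.0]]
ft_force: [-0.3, 0.2, 0.5]
width: 0.0513
t 2.02 stand xy mm -172.0 32.8 z 241.8 yawx 94.47 toolz [-0.001  0.    -1.   ] F stand -0.26 0.17 0.46 w 0.0513
```

```bash

python3 -m creep '[[0.4,[-1.65,0.7,1],[0,0,0]],[0.4,[-1.65,0.7,2],[0,0,0]],[0.4,[0,0,2],[0,0,0]],[0.4,[0,0,2],[0,0,0]],[0.4,[0,0,0],[0,0,0]],[0.4,[0,0,0],[0,0,0]],[0.4,[0,0,0],[0,0,0]]]'
python3 - <<'E'
from h import *;rep()
from cell import snapshot,camera_params
import pickle
c=camera_params('wrist');p,d=snapshot('wrist');pickle.dump((c,p,d),open('pics/w1.pkl','wb'));cv2.imwrite('pics/w1.png',p[:,:,::-1]);print(c['origin'])
E
```

```text
clock: 2.6
tcp_pos: [0.4569, 0.0531, 0.1733]
ee_rot: [[-0.081, 0.997, 0.001], [0.997, 0.081, 0.0], [0.0, 0.001, -1.0]]
ft_force: [0.3, 0.1, 0.4]
width: 0.051
t 2.6 stand xy mm -157.6 1.1 z 173.3 yawx 94.67 toolz [ 0.001  0.    -1.   ] F stand 0.33 0.06 0.42 w 0.051
[0.37613812 0.0466297  0.30485027]
```

View pics/w1.png

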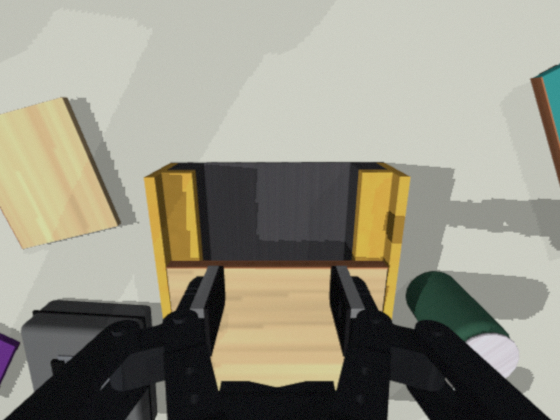

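The wrist view shows the board's back edge at row ≈264 (columns 168–388) and the guards' back corners at (148,175) and (409,176). The open rail gap is behind the board, and the fingers are centred on it.

```bash
python3 - <<'E'
from h import *
import pickle
c,p,d=pickle.load(open('pics/w1.pkl','rb'))
O=np.array([.6141,.0647]);a=np.radians(4.6);ex=np.array([np.cos(a),np.sin(a)]);ey=np.array([-ex[1],ex[0]])
for nm,uv,z in(('edgeL',[168,266],.07),('edgeR',[388,266],.07),('guard',[148,175],.066),('guard',[409,176],.066),('railin',[200,200],.05),('railin',[356,200],.05)):
    w=ray('',[uv],z,c)[0][:2]-O; print(nm,(w@ex*1e3).round(1),(w@ey*1e3).round(1))
E
```

```text
edgeL -114.1 -87.0
edgeR -114.2 91.1
guard -188.0 -95.3
guard -187.4 100.0
railin -163.8 -61.8
railin -163.9 65.9
```

```bash

python3 -m creep '[[0.4,[0,0,1.5],[0,0,0]],[0.4,[0,0,2],[0,0,0]],[0.4,[0,0,2],[0,0,0]],[0.4,[0,0,2],[0,0,0]],[0.4,[0,0,2],[0,0,0]],[0.4,[0,0,1.5],[0,0,0]],[0.4,[0,0,1],[0,0,0]],[0.4,[0,0,0.3],[0,0,0]],[0.4,[0,0,0],[0,0,0]],[0.4,[0,0,0],[0,0,0]]]'
python3 - <<'E'
from h import *;rep()
from cell import snapshot
p,d=snapshot('scene');cv2.imwrite('pics/s1.png',cv2.resize(p[150:290,200:400,::-1],None,fx=4,fy=4))
E
```

```text
clock: 3.48
tcp_pos: [0.4575, 0.0525, 0.0503]
ee_rot: [[-0.08, 0.997, 0.002], [0.997, 0.08, 0.0], [-0.0, 0.002, -1.0]]
ft_force: [0.1, -0.0, 0.1]
width: 0.0514
t 3.48 stand xy mm -157.1 0.4 z 50.3 yawx 94.61 toolz [ 0.002  0.    -1.   ] F stand 0.08 -0.02 0.1 w 0.0514
```

View pics/s1.png

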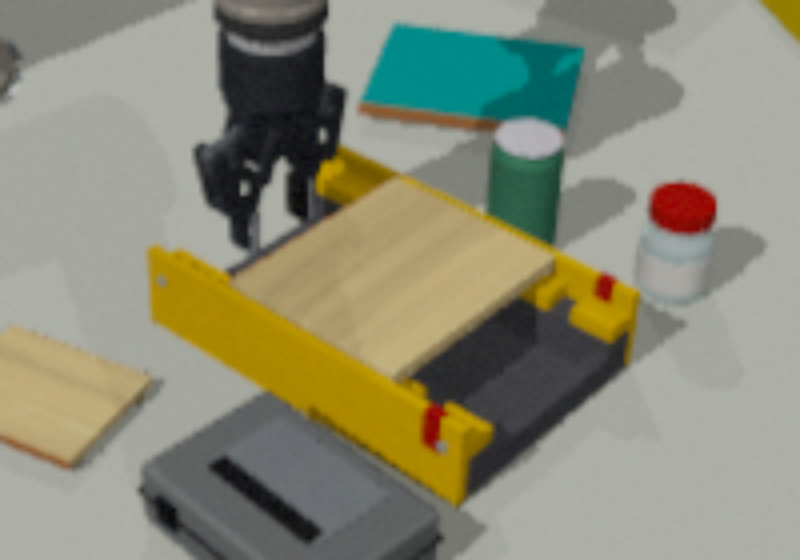

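The fingers are down behind the board, between the rails (crop ~(240,240) and (300,210)), and clear of everything. I'll close the gap first, then push slowly.

```bash

python3 -m creep '[[0.4,[0,0.8,0],[0,0,0]],[0.4,[0,0.8,0],[0,0,0]],[0.4,[0,0.5,0],[0,0,0]],[0.4,[0,0.3,0],[0,0,0]],[0.4,[0,0.3,0],[0,0,0]],[0.4,[0,0.2,0],[0,0,0]],[0.4,[0,0.2,0],[0,0,0]],[0.4,[0,0.2,0],[0,0,0]],[0.4,[0,0.2,0],[0,0,0]]]'
python3 -c 'from h import *;rep()'
```

```text
clock: 4.28
tcp_pos: [0.491, 0.0552, 0.0492]
ee_rot: [[-0.08, 0.997, -0.002], [0.997, 0.08, 0.0], [0.0, -0.002, -1.0]]
ft_force: [-3.1, -0.9, 1.5]
width: 0.0512
t 4.28 stand xy mm -123.4 0.4 z 49.2 yawx 94.6 toolz [-0.002  0.    -1.   ] F stand -3.13 -0.62 1.53 w 0.0512
```

Contact, at about 3 N. I'll keep pushing slowly.

```bash

python3 -m creep '[[0.4,[0,0.2,0],[0,0,0]],[0.4,[0,0.2,0],[0,0,0]],[0.4,[0,0.2,0],[0,0,0]],[0.4,[0,0.2,0],[0,0,0]],[0.4,[0,0.2,0],[0,0,0]],[0.4,[0,0.2,0],[0,0,0]],[0.4,[0,0.2,0],[0,0,0]],[0.4,[0,0.2,0],[0,0,0]],[0.4,[0,0.2,0],[0,0,0]],[0.4,[0,0.2,0],[0,0,0]],[0.4,[0,0.2,0],[0,0,0]],[0.4,[0,0.2,0],[0,0,0]]]'
python3 - <<'E'
from h import *;rep()
from cell import snapshot
p,d=snapshot('scene');cv2.imwrite('pics/s2.png',cv2.resize(p[150:290,200:400,::-1],None,fx=4,fy=4))
E
```

```text
clock: 5.28
tcp_pos: [0.5157, 0.0571, 0.0493]
ee_rot: [[-0.08, 0.997, 0.0], [0.997, 0.08, 0.0], [0.0, 0.0, -1.0]]
ft_force: [-1.2, -0.9, -0.7]
width: 0.0512
t 5.28 stand xy mm -98.7 0.3 z 49.3 yawx 94.6 toolz [ 0.  0. -1.] F stand -1.26 -0.83 -0.68 w 0.0512
```

View pics/s2.png

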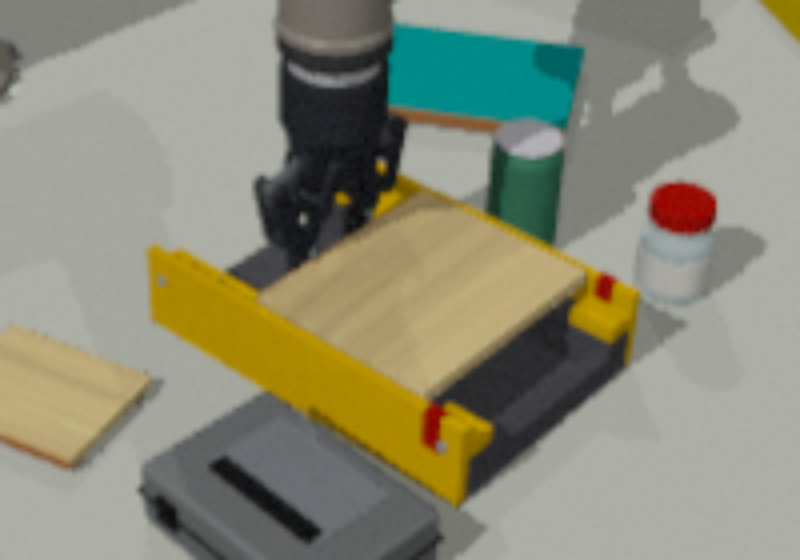

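The board has advanced evenly and its front edge is now near the marks, at crop ~(435,385) and (585,270). About 12 mm is left, so I'll go slower.

```bash

python3 -m creep '[[0.4,[0,0.1,0],[0,0,0]],[0.4,[0,0.1,0],[0,0,0]],[0.4,[0,0.1,0],[0,0,0]],[0.4,[0,0.1,0],[0,0,0]],[0.4,[0,0.1,0],[0,0,0]],[0.4,[0,0.1,0],[0,0,0]],[0.4,[0,0.1,0],[0,0,0]],[0.4,[0,0.1,0],[0,0,0]]]'
python3 -c 'from h import *;rep()'
```

```text
clock: 6.0
tcp_pos: [0.5235, 0.0577, 0.0494]
ee_rot: [[-0.08, 0.997, -0.0], [0.997, 0.08, 0.0], [0.0, -0.0, -1.0]]
ft_force: [-1.9, -0.3, 2.6]
width: 0.0512
t 6.0 stand xy mm -90.8 0.3 z 49.4 yawx 94.6 toolz [-0.  0. -1.] F stand -1.88 -0.13 2.56 w 0.0512
```

```bash

python3 -m creep '[[0.4,[0,0.1,0],[0,0,0]],[0.4,[0,0.1,0],[0,0,0]]]'
python3 -c 'from h import *;rep()'
```

```text
clock: 6.17
tcp_pos: [0.5256, 0.0579, 0.0493]
ee_rot: [[-0.08, 0.997, 0.0], [0.997, 0.08, 0.0], [0.0, 0.0, -1.0]]
ft_force: [-2.5, 0.2, 1.9]
width: 0.0512
t 6.17 stand xy mm -88.8 0.3 z 49.3 yawx 94.59 toolz [ 0.  0. -1.] F stand -2.49 0.45 1.94 w 0.0512
```

```bash

python3 -m creep '[[0.4,[0,0.1,0],[0,0,0]],[0.4,[0,0,0],[0,0,0]]]'
python3 - <<'E'
from h import *;rep()
from cell import snapshot
p,d=snapshot('scene');cv2.imwrite('pics/s3.png',cv2.resize(p[150:290,200:400,::-1],None,fx=4,fy=4))
E
```

```text
clock: 6.33
tcp_pos: [0.527, 0.058, 0.0493]
ee_rot: [[-0.08, 0.997, 0.001], [0.997, 0.08, 0.0], [0.0, 0.001, -1.0]]
ft_force: [-0.3, 0.1, 0.3]
width: 0.0511
t 6.33 stand xy mm -87.3 0.3 z 49.3 yawx 94.59 toolz [ 0.001  0.    -1.   ] F stand -0.33 0.17 0.27 w 0.0511
```

View pics/s3.png

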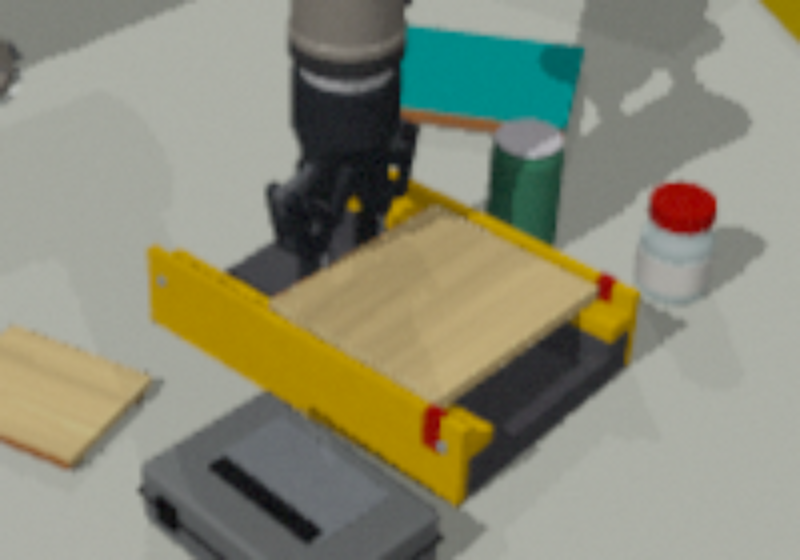

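The force has fallen to about 0.3 N, so the board may have dropped. I'll check its height and level from the depth image.

```bash
cat >> h.py <<'E'
def board(n,xr,p=None,d=None,cp=None):
    # median top height over patches of the board, in stand coordinates
    from cell import snapshot
    c=cp or camera_params(n)
    if d is None: p,d=snapshot(n)
    v,u=np.mgrid[:d.shape[0],:d.shape[1]]
    P=np.stack([(u-c['cx'])/c['fx']*d,(v-c['cy'])/c['fy']*d,d],-1)@np.array(c['attitude']).T+np.array(c['origin'])
    O=np.array([.6141,.0647]);a=np.radians(4.6);ex=np.array([np.cos(a),np.sin(a)]);ey=np.array([-ex[1],ex[0]])
    X=((P[...,:2]-O)@ex)*1e3;Y=((P[...,:2]-O)@ey)*1e3;Z=P[...,2]*1e3
    for x in xr:
        o=[]
        for y in(-75,-40,0,40,75):
            m=(abs(X-x)<8)&(abs(Y-y)<10)&(d>0)&(Z<85); o.append(f'{np.median(Z[m]):.1f}({m.sum()})' if m.sum() else '-')
        print(n,x,o)
E
python3 - <<'E'
from h import *
for n in('scene','top'):
    D=np.load(f'pics/{n}0.npz');board(n,(-95,-40,20),D['p'],D['d'])
board('scene',(-60,-30,0,30,60)); board('top',(30,60))
E
```

```text
scene -95 ['69.9(26)', '69.9(23)', '69.8(19)', '69.6(18)', '70.8(18)']
scene -40 ['69.7(29)', '70.5(23)', '70.1(28)', '69.7(21)', '69.5(22)']
scene 20 ['69.8(33)', '69.9(29)', '68.6(51)', '37.3(50)', '28.2(66)']
top -95 ['69.1(56)', '69.3(56)', '68.9(57)', '69.5(57)', '69.0(53)']
top -40 ['69.2(54)', '69.7(61)', '68.3(53)', '68.9(52)', '69.6(57)']
top 20 ['69.2(60)', '68.5(49)', '69.0(54)', '69.1(56)', '68.5(51)']
scene -60 ['69.9(30)', '68.8(21)', '66.5(21)', '64.2(20)', '62.7(17)']
scene -30 ['70.1(27)', '68.3(24)', '65.8(24)', '64.6(24)', '62.5(20)']
scene 0 ['70.3(26)', '68.0(25)', '67.0(25)', '64.6(25)', '62.3(21)']
scene 30 ['69.3(27)', '68.7(28)', '65.7(28)', '64.6(23)', '62.9(23)']
scene 60 ['69.4(30)', '68.1(28)', '35.8(54)', '6.1(52)', '23.1(72)']
top 30 ['68.9(53)', '67.7(57)', '64.9(53)', '64.3(57)', '61.7(53)']
top 60 ['69.2(57)', '67.4(58)', '65.1(52)', '64.0(54)', '61.5(52)']
```

The left side (+y) has dropped to 62 mm, but the right side is still up at 70 mm. It needs a little more, so I'll nudge in small steps and watch the force.

```bash

python3 -m creep '[[0.4,[0,0.1,0],[0,0,0]],[0.4,[0,0.1,0],[0,0,0]]]'
python3 -c 'from h import *;rep();board("top",(30,60))'
```

```text
clock: 6.65
tcp_pos: [0.5283, 0.0581, 0.0492]
ee_rot: [[-0.08, 0.997, -0.001], [0.997, 0.08, 0.0], [0.0, -0.001, -1.0]]
ft_force: [-2.4, 0.4, 1.4]
width: 0.0512
t 6.65 stand xy mm -86.1 0.3 z 49.2 yawx 94.6 toolz [-0.001  0.    -1.   ] F stand -2.38 0.55 1.38 w 0.0512
top 30 ['61.2(54)', '61.0(58)', '61.5(52)', '61.0(59)', '61.2(54)']
top 60 ['61.1(51)', '60.4(53)', '60.9(53)', '61.5(54)', '60.9(53)']
```

The whole board has now dropped, with the front at 61 mm by the top camera. I'll back away, then raise the tool.

```bash

python3 -m creep '[[0.4,[0,-0.2,0],[0,0,0]],[0.4,[0,-0.4,0],[0,0,0]],[0.4,[0,-0.8,0],[0,0,0]],[0.4,[0,-1.2,0],[0,0,0]],[0.4,[0,-1.2,0],[0,0,0]],[0.4,[0,-1.2,0],[0,0,0]],[0.4,[0,-0.8,0],[0,0,0]],[0.4,[0,0,0],[0,0,0]]]'
python3 -c 'from h import *;rep();board("top",(-60,-30,0,30,60));board("scene",(-60,-30,0,30,60))'
```

```text
clock: 7.37
tcp_pos: [0.4686, 0.0535, 0.0493]
ee_rot: [[-0.08, 0.997, -0.002], [0.997, 0.08, 0.0], [0.0, -0.002, -1.0]]
ft_force: [-0.4, 0.4, -0.3]
width: 0.051
t 7.37 stand xy mm -145.9 0.5 z 49.3 yawx 94.59 toolz [-0.002  0.    -1.   ] F stand -0.38 0.38 -0.29 w 0.051
top -60 ['61.0(59)', '61.1(54)', '60.7(59)', '60.7(55)', '60.7(52)']
top -30 ['61.3(51)', '60.8(52)', '60.8(52)', '61.3(53)', '60.8(57)']
top 0 ['60.6(55)', '61.1(60)', '61.1(53)', '60.9(51)', '61.4(53)']
top 30 ['60.6(56)', '61.2(59)', '61.1(55)', '61.0(59)', '61.2(53)']
top 60 ['61.1(53)', '61.4(56)', '60.7(52)', '60.7(53)', '60.6(54)']
scene -60 ['62.6(27)', '61.6(23)', '62.1(25)', '61.8(23)', '62.5(20)']
scene -30 ['61.6(28)', '61.8(22)', '62.0(22)', '61.4(25)', '61.4(20)']
scene 0 ['61.6(24)', '61.9(26)', '62.4(26)', '61.5(23)', '62.4(23)']
scene 30 ['62.1(30)', '61.8(29)', '61.8(28)', '61.8(24)', '61.9(25)']
scene 60 ['61.8(31)', '61.3(27)', '33.2(54)', '59.9(49)', '24.7(61)']
```

Level at 62 mm everywhere, 8 mm lower than at the start. Now I'll raise the tool clear.

```bash

python3 -m creep '[[0.4,[0,0,-1],[0,0,0]],[0.4,[0,0,-2],[0,0,0]],[0.4,[0,0,-2.5],[0,0,0]],[0.4,[0,0,-2.5],[0,0,0]],[0.4,[0,-1,-2.5],[0,0,0]],[0.4,[0,-1,-2.5],[0,0,0]],[0.4,[0,-1,-2],[0,0,0]],[0.4,[0,0,-1],[0,0,0]],[0.4,[0,0,0],[0,0,0]],[0.4,[0,0,0],[0,0,0]],[0.4,[0,0,0],[0,0,0]]]'
python3 - <<'E'
from h import *;rep()
from cell import snapshot
p,d=snapshot('top');board('top',(-60,0,60),p,d);a=p[110:290,150:400,::-1]
b=np.load('pics/top0.npz')['p'][110:290,150:400,::-1]
cv2.imwrite('pics/end.png',cv2.resize(np.vstack([b,a]),None,fx=1.6,fy=1.6))
E
```

```text
clock: 8.38
tcp_pos: [0.4408, 0.0511, 0.2085]
ee_rot: [[-0.08, 0.997, -0.001], [0.997, 0.08, 0.0], [0.0, -0.001, -1.0]]
ft_force: [0.4, 0.8, -0.1]
width: 0.0513
t 8.38 stand xy mm -173.8 0.3 z 208.5 yawx 94.59 toolz [-0.001  0.    -1.   ] F stand 0.46 0.78 -0.14 w 0.0513
top -60 ['60.7(57)', '60.9(53)', '61.1(60)', '60.4(56)', '60.5(55)']
top 0 ['60.9(54)', '61.5(57)', '60.6(52)', '61.4(52)', '61.6(56)']
top 60 ['61.0(54)', '60.9(53)', '60.1(55)', '60.9(57)', '60.5(57)']
```

View pics/end.png

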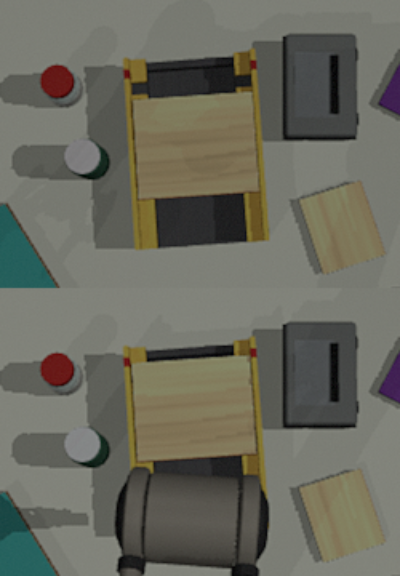

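In the before/after view the board's front edge is now at the red marks, at (128,362) and (254,350). The can, jar, case and small plywood are at the same pixels as before. I'm handing in.

```bash
python3 -c 'from cell import arm;print(arm.close_job())'
```

```text
the job is handed in; nothing more can be done
None
```

The board is seated in its notches and I've handed the job in at about 8.4 s; no verdict was reported. I pushed it about 40 mm along the rails with two fingertips against its back edge. The force readings I took between pushes never went above about 4 N.

The left side dropped first and the right stayed up about 8 mm. A nudge of about 1 mm more, at 2.4 N, seated it, and I then backed the fingers off and raised them clear.

**Last checks:**
- **Height:** the board top is level to about 1 mm everywhere I could measure. The scene camera reads about 62 mm and the top camera about 61 mm. That 1 mm difference was there before the push too, and both show the board 8 mm lower than at the start.
- **Position:** the front edge is at the red marks.
- **Neighbours:** the can, jar, tool case and small plywood piece look unmoved in the before/after pictures.
- **Contact:** the force reading is near zero and the gripper is about 0.2 m above the table.

No check failed. The front-edge patches at y = 0 to 75 mm from the scene camera were unusable because they partly looked past the board, so I relied on the top camera there.

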